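# Dock the sample rack against the fence and end stop

## Robot

A 7-joint arm with a two-finger parallel gripper is mounted at the origin on the work surface. World frame = base frame: x ahead of the robot, y to its left, z up, the work surface at z = 0. Lengths are in m, angles in rad, forces in N, time in s.
With the tool pointing down it reaches from about 0.35 to 0.9 m from the base axis. Payload 7.2 kg.
Tool frame: the origin (TCP) lies midway between the tips of the shut fingers; the grasp point (between the pads) lies 19 mm behind it; z points along the fingers, y is the line along which they close (so a half turn about z gives the same grasp; the last joint's range is limited). The gripper opens to 88 mm and grips with 3 to 60 N. Pads are 20 mm wide; open, the fingers measure 115 mm over their backs; the gripper's body (75 mm by 178 mm) begins 61 mm behind the grasp point.
Start: joints at [1.231, 0.411, -0.013, 1.596, 0.006, 1.134, -0.082], TCP at [0.168, -0.602, 0.223] pointing down, gripper open.
Joint ranges: [-2.95, 2.95], [-0.29, 1.99], [-1.47, 1.44], [0.14, 2.54], [-1.03, 4.17], [0.13, 1.85], [-2.86, 2.86]. Speed limits (rad/s): [2.39, 2.39, 3.01, 3.01, 3.14, 3.14, 3.14].

## Interface

Orientations are given as [roll, pitch, yaw] about the fixed x, y, z axes, in that order (R = Rz(yaw) Ry(pitch) Rx(roll)).
In Python, from cell import robot, viewer gives the robot as it stands.
- The arm moves only by the tool servo_tool, never from a script. Its argument "series" is a list of rows, each an object with "delta_pos": the shift along the tool's x, y, z as a fraction of full scale, a list of three; "angular": the turn, a rotation vector about the tool's x, y, z as a fraction of full scale, a list of three; "hand": the opening, from 0 (shut) to 1 (fully open). A call has 1 to 8 rows; each row is the pose to reach, as a shift and turn from the pose commanded when the call began, along the tool's axes at that moment; what a row does not reach only later rows make up. Full scale, the value 1, is 1 m for a shift and 45 degrees for a turn. A row lasts 1/12 s, in which the tool goes at most 41.7 mm and 7.16 degrees, less where a joint would pass 70% of its speed; a pose out of reach is approached as far as the arm can. A call with a number of a shift or a turn outside -1 to 1 is refused whole. A call with a gripper value outside its range is refused whole. The fingers move at their own pace and stop on an object; "force" is the grip in N (left out, the last holds). Time passes only in rows, so rows that repeat a pose let the fingers close. It gives the time, the measured TCP pose, the force, the opening and the grip force at its end, in the units of the state.
- robot.sense(): the state, without advancing time (a new reading comes with each control period).
- viewer.snapshot(name): name is "scene" or "top"; returns the picture (384x512x3 uint8, red, green, blue); there is no depth.
- viewer.calibration(name): a dict with "intrinsics" (3x3 intrinsics, pixels), "view" (4x4, takes a point from world to camera coordinates). Camera axes: x right, y down, z forward; pixel columns grow to the right and rows downward; lengths in m; the calibration is good to about 2 mm. A picture is of the moment at which its call begins. calibration takes no time and is no camera call.
- robot.hand_in(): hands the job in; it is judged then, once.
The state is a dict: "clock": time; "q": joint angles; "dq": joint speeds; "joint_torque": joint torques, N m; "tcp_pos": TCP position; "tcp_rot": TCP orientation; "contact_force": force on the tool from outside, world axes, zero at the start; "wrist_torque": the same for the moment, N m; "gripper_width": finger opening in m; "grip_force": force on a finger pad.
Only numpy, scipy, OpenCV 4.12 (cv2) and the standard library are available. Lean on these libraries where they do the work, as an engineer would, in place of code of your own. Each camera call takes 0.05 s, during which the arm holds its last target. There are 200 camera calls.

## Task

Push the white tube rack along the bench into the loading corner: its long far side flat against the metal fence and its end against the metal stop block that stands at one end of the fence. Only push it by its foam block, keeping it flat on the bench; do not grip, lift or tip it, do not touch the tubes, leave the cup, bottle and tape where they stand, and let go clear of everything at the end.

Things in the scene. Friction and masses are not known exactly. Their poses are not given: they have to be found in the camera images.
- rack: White rigid foam tube rack, a loose block 90 (x) by 150 (y) by 50 mm high, 0.3 to 0.6 kg with its tubes, flat on the bench. Origin: centre of its underside; z up, y along its length; its -x face is the long side nearer the robot, its +x face goes against the fence. It starts with its centre 110 to 170 mm from the fence face, turned up to 0.4 rad from it.
- tubes: Seven capped sample tubes fixed in the rack, caps 16 mm across, in two rows 22 mm either side of the rack's centre line and within 64 mm of its middle along its length; they rise from the foam's top (50 mm) to 74 mm above the bench. Same origin and axes as the rack. Not to be touched.
- fence: Fixed straight aluminium bar on the far side of the bench, 540 mm long, 12 mm thick, 26 mm high. Origin: middle of its front face (the face towards the robot), at bench level; x points away from the robot, square to that face, y along the face, z up. The lane in front of it is at negative x.
- stop: Fixed aluminium end-stop block, 90 (x) by 24 (y) by 30 mm high, origin at the centre of its underside, axes parallel to the fence's. It touches the fence's front face, 220 mm from its middle, at the left (+y) or right (-y) end, varying. The rack's end goes against its inner face, 12 mm from the origin towards the fence's middle.
- cup: Closed round specimen cup with a white cap, 60 mm across, 62 mm high, loose, standing in front of the fence near its other end, 220 mm from its middle. Origin: centre of its underside. Leave it.
- tape: Loose roll of tape lying flat, 84 mm across, 24 mm high, on one side of the bench nearer the robot. Origin: centre of its underside. Leave it.
- bottle: Loose white bottle, 52 mm across, 110 mm high, on the other side of the bench from the tape. Origin: centre of its underside. Leave it.

How it is judged:
By the outcome, as a careful person would: the job done as asked, in the order asked, and still so for the second after the job is handed in, with the robot touching nothing.
It also fails if it takes over 54 s, if anything falls off the work surface, if the arm or the gripper's body presses on something with over 40 N, if the wrist force passes 120 N, or if a joint passes its speed limit or range.

## Working session

There is one attempt and no reset: what is moved stays moved. The work goes in short steps, Python scripts to look and compute and a tool call to move; the robot and the scene stay as the last step left them, time stands still between calls to the robot, and variables do not carry over. Pictures are saved under pics/ and viewed, at most 10 in all, crops included, and the job is handed in when it is done.

Besides the shell and the picture viewer there is one more tool, called after "Call:" as name(argument=value, ...), one argument or row to a line, values as JSON. servo_tool: Moves the arm, as the interface text tells. Shift numbers are shares of 1 m and turn numbers shares of 45 degrees, none past 1 either way. Its arguments: {"type":"object","properties":{"series":{"type":"array","items":{"type":"object","properties":{"delta_pos":{"type":"array","items":{"type":"number","minimum":-1,"maximum":1}},"angular":{"type":"array","items":{"type":"number","minimum":-1,"maximum":1}},"hand":{"type":"number"}}}},"force":{"type":"number"}},"required":["series"]}

```bash
mkdir -p pics
python3 - <<'E'
from cell import robot, viewer
import cv2
for n in("top","scene"):
    im=viewer.snapshot(n); cv2.imwrite(f"pics/{n}0.png",cv2.resize(im[:,:,::-1],(800,600),interpolation=cv2.INTER_CUBIC))
    c=viewer.calibration(n); print(n,c["intrinsics"],c["view"])
s=robot.sense(); print(s["clock"],s["tcp_pos"],s["tcp_rot"],s["gripper_width"])
E
```

```text
top [[438.86394128   0.         252.01265873]
 [  0.         438.86394128 185.7883888 ]
 [  0.           0.           1.        ]] [[-6.63433864e-03 -9.99952062e-01 -7.20138476e-03  5.88208958e-04]
 [-9.97140189e-01  7.15750061e-03 -7.52343920e-02  5.41455962e-01]
 [ 7.52823293e-02  6.68165972e-03 -9.97139873e-01  1.05229090e+00]
 [ 0.00000000e+00  0.00000000e+00  0.00000000e+00  1.00000000e+00]]
scene [[407.06145369   0.         255.56555973]
 [  0.         407.06145369 189.05891247]
 [  0.           0.           1.        ]] [[ 0.67138927  0.74064786  0.02602309 -0.37542101]
 [ 0.42196301 -0.35316679 -0.83499727 -0.21533076]
 [-0.60924845  0.57158899 -0.54963839  1.47356406]
 [ 0.          0.          0.          1.        ]]
0.1 [ 0.16764266 -0.60162337  0.22187723] [-3.14013260e+00  1.08110246e-04  2.71880234e-01] 0.08758480841485804
```

View pics/top0.png

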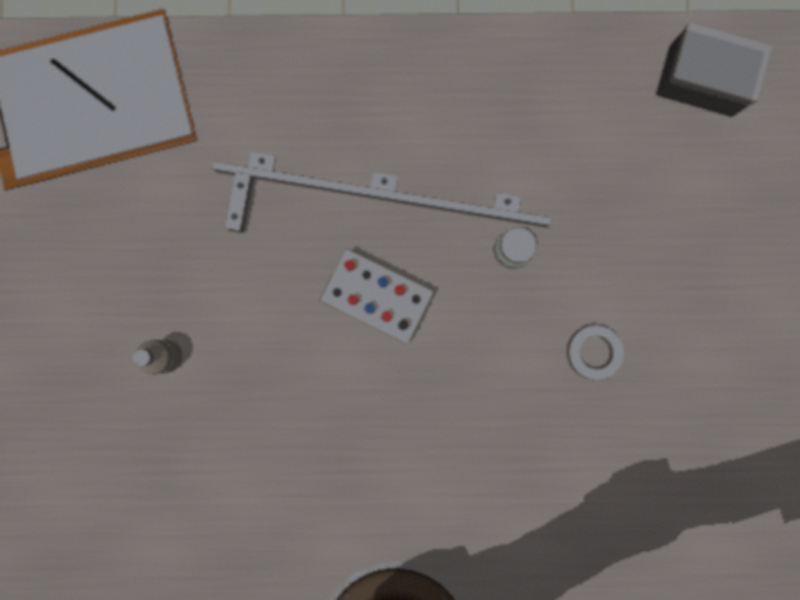

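View pics/scene0.png

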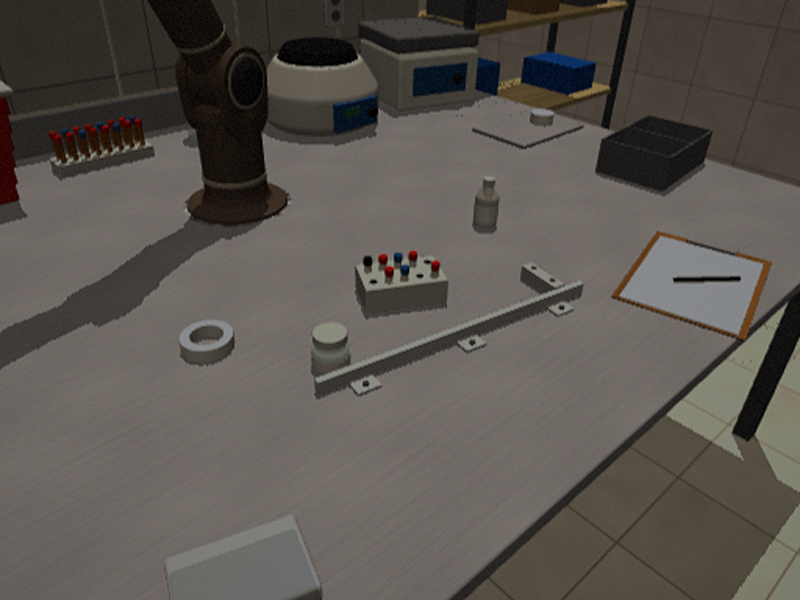

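The top view shows the rack at about (380,295), the fence from (215,166) to (550,222), the stop at (238,203) on the left, the cup at (517,246), the tape at (597,351) and the bottle at (150,357). The scene view agrees. I'll enlarge the middle of the top view.

```bash
cat > h.py <<'E'
import numpy as np, cv2
from cell import robot, viewer
def crop(name,fn,u0,v0,w,h,k):
    im=viewer.snapshot(name)[v0:v0+h,u0:u0+w,::-1]
    im=cv2.convertScaleAbs(cv2.resize(im,None,fx=k,fy=k,interpolation=cv2.INTER_CUBIC),alpha=1.4)
    cv2.imwrite("pics/"+fn,im)
def world(name,u,v,z):
    c=viewer.calibration(name); K=np.array(c["intrinsics"]);V=np.array(c["view"])
    d=V[:3,:3].T@np.linalg.solve(K,[u,v,1]); o=-V[:3,:3].T@V[:3,3]
    return (o+d*(z-o[2])/d[2])[:2]
def wc(p,u0,v0,k,z,name="top"): # crop pixel -> world
    return world(name,u0+(p[0]+.5)/k-.5,v0+(p[1]+.5)/k-.5,z)
E
python3 -c "
from h import *
crop('top','c1.png',130,90,228,140,3.5)
crop('scene','c2.png',190,150,200,110,4)"
```

```text
(no output)
```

View pics/c1.png

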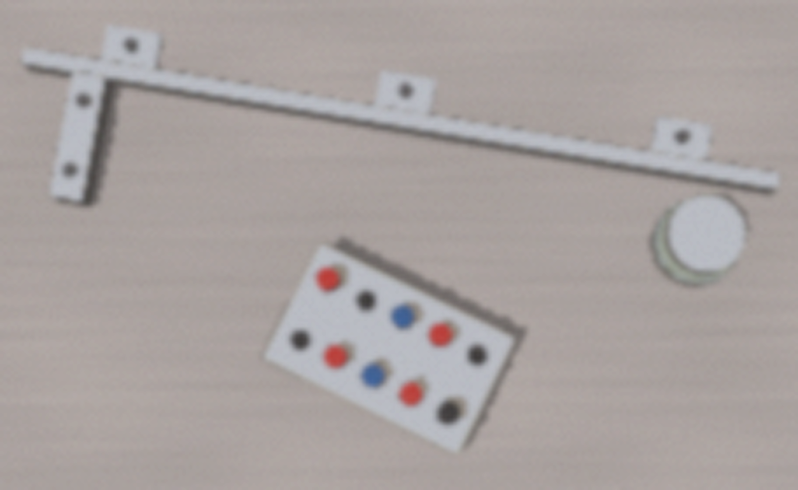

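View pics/c2.png

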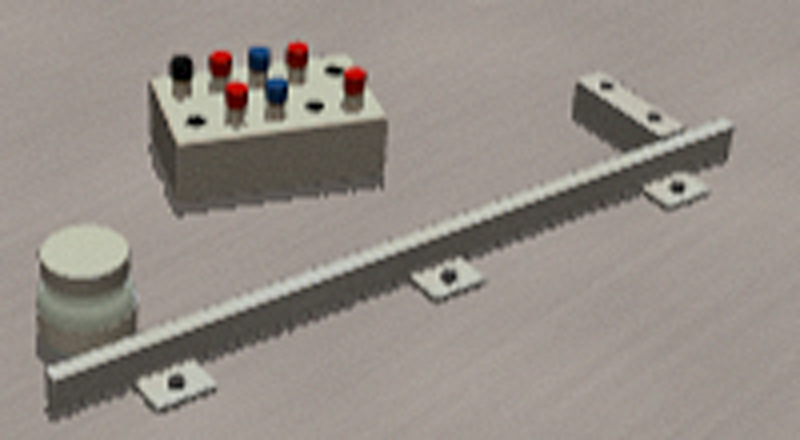

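c1 shows the rack top's corners at (322,244), (519,338), (460,452) and (266,356). The fence's front top edge runs (24,66) to (777,189), and the stop's inner edge (104,80) to (85,201). c2 shows three rack top corners at (386,122), (180,143) and (150,82).

```bash
cat >> h.py <<'E'
def proj(name):
    c=viewer.calibration(name); return np.array(c["intrinsics"])@np.array(c["view"])[:3]
def tri(a,b):
    f=lambda p,u0,v0,k:np.array([u0+(p[0]+.5)/k-.5,v0+(p[1]+.5)/k-.5],float)
    X=cv2.triangulatePoints(proj("top"),proj("scene"),f(a,130,90,3.5),f(b,190,150,4)); return (X[:3]/X[3]).ravel()
def rect(ps): # far-left, far-right, near-right, near-left
    a,b,c,d=ps; ctr=sum(ps)/4; y=(a-b)+(d-c); return ctr,np.arctan2(-y[0],y[1]),np.linalg.norm(y)/2,np.linalg.norm(a+b-c-d)/2
E
python3 -c "
from h import *
np.set_printoptions(precision=4,suppress=True)
for a,b in [((322,244),(386,122)),((519,338),(180,143)),((460,452),(150,82)),((777,180),(50,376)),((30,52),(733,123))]: print('tri',tri(a,b))
T=lambda p,z: wc(p,130,90,3.5,z)
ps=[T(p,.05) for p in[(322,244),(519,338),(460,452),(266,356)]]; print('rack',rect(ps),ps)
l,r=T((24,66),.026),T((777,189),.026); d=l-r; print('fence',l,r,np.linalg.norm(d),'yaw',np.arctan2(-d[0],d[1]),(l+r)/2)
yaw=np.arctan2(-d[0],d[1]); R=np.array([[np.cos(yaw),-np.sin(yaw)],[np.sin(yaw),np.cos(yaw)]]); m=(l+r)/2
for p in[(104,80),(85,201),(50,194)]: print('stop',R.T@(T(p,.03)-m))
print('rackF',R.T@(rect(ps)[0]-m),rect(ps)[1]-yaw)
for n,p,z in[('cup',(707,233),.062)]: print(n,T(p,z),R.T@(T(p,z)-m))
for n,p,z in[('tape',(597,351),.024),('bottle',(143,357),.11)]: print(n,wc(p,0,0,800/512,z))
"
```

```text
tri [0.6041 0.0697 0.0472]
tri [ 0.5392 -0.0628  0.0528]
tri [ 0.4615 -0.0235  0.0494]
tri [ 0.6492 -0.247   0.0267]
tri [0.7455 0.2774 0.0303]
rack (array([0.5321, 0.0216]), np.float64(-0.45982412749314844), np.float64(0.14776419692432158), np.float64(0.08614105795471486)) [array([0.603 , 0.0688]), array([ 0.5378, -0.0649]), array([ 0.4609, -0.0242]), array([0.5267, 0.1069])]
fence [0.7344 0.2807] [ 0.6426 -0.2475] 0.536141286500703 yaw -0.17209368713506723 [0.6885 0.0166]
stop [-0.0015  0.2095]
stop [-0.088   0.2071]
stop [-0.0872  0.2321]
rackF [-0.155  -0.0218] -0.2877304403580812
cup [ 0.6069 -0.1917] [-0.0448 -0.2192]
tape [ 0.4453 -0.3162]
bottle [0.4422 0.355 ]
```

Call:
servo_tool(
  series=[
    {"delta_pos":[0.426,-0.554,0],"angular":[0,0,0.565],"hand":0.7},
    {"delta_pos":[0.426,-0.554,0],"angular":[0,0,0.565],"hand":0.7},
    {"delta_pos":[0.426,-0.554,0],"angular":[0,0,0.565],"hand":0.7},
    {"delta_pos":[0.426,-0.554,0],"angular":[0,0,0.565],"hand":0.7},
    {"delta_pos":[0.426,-0.554,0],"angular":[0,0,0.565],"hand":0.7},
    {"delta_pos":[0.426,-0.554,0],"angular":[0,0,0.565],"hand":0.7},
    {"delta_pos":[0.426,-0.554,0],"angular":[0,0,0.565],"hand":0.7},
    {"delta_pos":[0.426,-0.554,0],"angular":[0,0,0.565],"hand":0.7},
  ],
)

```text
clock: 0.87
tcp_pos: [0.2928, -0.291, 0.2227]
tcp_rot: [3.141, -0.0, -0.172]
contact_force: [0.1, -0.5, 0.4]
gripper_width: 0.0617
grip_force: 0.0
```

```bash
cat >> h.py <<'E'
from scipy.spatial.transform import Rotation as Ro
YF=-0.172; M=np.array([.6885,.0166]); RF=Ro.from_euler('z',YF).as_matrix()[:2,:2]
def go(xf,yf,z,yaw=0):
    s=robot.sense(); R=Ro.from_euler('xyz',s["tcp_rot"]); p=np.array(s["tcp_pos"])
    t=np.r_[M+RF@[xf,yf],z]; Rt=Ro.from_euler('xyz',[np.pi,0,YF+yaw])
    print("F now",np.r_[RF.T@(p[:2]-M),p[2]].round(4),"yawF",round(s["tcp_rot"][2]-YF,4),"t",s["clock"],"w",s["gripper_width"],"f",np.round(s["contact_force"],1))
    print("delta",R.inv().apply(t-p).round(4),"ang",((R.inv()*Rt).as_rotvec()/(np.pi/4)).round(4))
E
python3 -c "
from h import *
go(-.26,-.015,.222)"
```

```text
F now [-0.3372 -0.3708  0.2227] yawF -0.0 t 0.8667 w 0.06174228329795664 f [ 0.1 -0.5  0.4]
delta [ 0.0772 -0.3558  0.0006] ang [ 0.0007 -0.0003 -0.0001]
```

Call:
servo_tool(
  series=[
    {"delta_pos":[0.077,-0.356,0]},
    {"delta_pos":[0.077,-0.356,0]},
    {"delta_pos":[0.077,-0.356,0]},
    {"delta_pos":[0.077,-0.356,0]},
    {"delta_pos":[0.077,-0.356,0]},
    {"delta_pos":[0.077,-0.356,0]},
    {"delta_pos":[0.077,-0.356,0]},
    {"delta_pos":[0.077,-0.356,0]},
  ],
)

```text
$.series[0]: bad value
```

```bash
python3 -c "
from h import *
go(-.26,-.015,.02)"
```

```text
F now [-0.3372 -0.3708  0.2227] yawF -0.0 t 0.8667 w 0.06174228329795664 f [ 0.1 -0.5  0.4]
delta [ 0.0772 -0.3559  0.2026] ang [ 0.0007 -0.0003 -0.0001]
```

All fields are required in each row.

Call:
servo_tool(
  series=[
    {"delta_pos":[0.077,-0.356,0],"angular":[0,0,0],"hand":0.7},
    {"delta_pos":[0.077,-0.356,0],"angular":[0,0,0],"hand":0.7},
    {"delta_pos":[0.077,-0.356,0],"angular":[0,0,0],"hand":0.7},
    {"delta_pos":[0.077,-0.356,0],"angular":[0,0,0],"hand":0.7},
    {"delta_pos":[0.077,-0.356,0],"angular":[0,0,0],"hand":0.7},
    {"delta_pos":[0.077,-0.356,0],"angular":[0,0,0],"hand":0.7},
    {"delta_pos":[0.077,-0.356,0],"angular":[0,0,0],"hand":0.7},
    {"delta_pos":[0.077,-0.356,0],"angular":[0,0,0],"hand":0.7},
  ],
)

```text
clock: 1.53
tcp_pos: [0.418, 0.0179, 0.223]
tcp_rot: [3.141, -0.001, -0.172]
contact_force: [0.6, -0.5, 0.4]
gripper_width: 0.0613
grip_force: 0.0
```

```bash
python3 -c "
from h import *
go(-.26,-.015,.02)"
```

```text
F now [-0.2667 -0.045   0.223 ] yawF -0.0003 t 1.5333 w 0.0613349467537803 f [ 0.6 -0.5  0.4]
delta [ 0.0065 -0.03    0.203 ] ang [ 0.0002 -0.0012 -0.0004]
```

Call:
servo_tool(
  series=[
    {"delta_pos":[0.006,-0.03,0.04],"angular":[0,0,0],"hand":0.7},
    {"delta_pos":[0.006,-0.03,0.08],"angular":[0,0,0],"hand":0.7},
    {"delta_pos":[0.006,-0.03,0.11],"angular":[0,0,0],"hand":0.7},
    {"delta_pos":[0.006,-0.03,0.14],"angular":[0,0,0],"hand":0.7},
    {"delta_pos":[0.006,-0.03,0.165],"angular":[0,0,0],"hand":0.7},
    {"delta_pos":[0.006,-0.03,0.185],"angular":[0,0,0],"hand":0.7},
    {"delta_pos":[0.006,-0.03,0.203],"angular":[0,0,0],"hand":0.7},
    {"delta_pos":[0.006,-0.03,0.203],"angular":[0,0,0],"hand":0.7},
  ],
)

```text
clock: 2.2
tcp_pos: [0.4267, 0.0443, 0.0169]
tcp_rot: [3.14, 0.005, -0.172]
contact_force: [-0.4, -0.1, -0.4]
gripper_width: 0.0613
grip_force: 0.0
```

```bash
python3 -c "
from h import *
go(-.26,-.015,.02)"
```

```text
F now [-0.2627 -0.0175  0.0169] yawF 0.0005 t 2.2 w 0.061326818343957236 f [-0.4 -0.1 -0.4]
delta [ 0.0027 -0.0025 -0.0031] ang [0.0014 0.0064 0.0006]
```

Call:
servo_tool(
  series=[
    {"delta_pos":[0.012,0,0],"angular":[0,0,0],"hand":0.7},
    {"delta_pos":[0.024,0,0],"angular":[0,0,0],"hand":0.7},
    {"delta_pos":[0.032,0,0],"angular":[0,0,0],"hand":0.7},
    {"delta_pos":[0.038,0,0],"angular":[0,0,0],"hand":0.7},
    {"delta_pos":[0.044,0,0],"angular":[0,0,0],"hand":0.7},
    {"delta_pos":[0.05,0,0],"angular":[0,0,0],"hand":0.7},
    {"delta_pos":[0.056,0,0],"angular":[0,0,0],"hand":0.7},
    {"delta_pos":[0.062,0,0],"angular":[0,0,0],"hand":0.7},
  ],
)

```text
clock: 2.87
tcp_pos: [0.49, 0.0336, 0.0197]
tcp_rot: [3.141, 0.0, -0.172]
contact_force: [-2.3, -0.9, 0.7]
gripper_width: 0.0617
grip_force: 1.1
```

Call:
servo_tool(
  series=[
    {"delta_pos":[0.006,0,0],"angular":[0,0,0],"hand":0.7},
    {"delta_pos":[0.012,0,0],"angular":[0,0,0],"hand":0.7},
    {"delta_pos":[0.018,0,0],"angular":[0,0,0],"hand":0.7},
    {"delta_pos":[0.024,0,0],"angular":[0,0,0],"hand":0.7},
    {"delta_pos":[0.03,0,0],"angular":[0,0,0],"hand":0.7},
    {"delta_pos":[0.036,0,0],"angular":[0,0,0],"hand":0.7},
    {"delta_pos":[0.042,0,0],"angular":[0,0,0],"hand":0.7},
    {"delta_pos":[0.048,0,0],"angular":[0,0,0],"hand":0.7},
  ],
)

```text
clock: 3.53
tcp_pos: [0.5378, 0.0258, 0.0196]
tcp_rot: [-3.141, 0.0, -0.172]
contact_force: [-1.6, -0.0, 0.6]
gripper_width: 0.0614
grip_force: 1.4
```

```bash
python3 -c "
from h import *
go(-.115,-.0175,.018)
crop('top','c3.png',130,90,228,140,3.5)"
```

```text
F now [-0.1501 -0.0167  0.0196] yawF 0.0004 t 3.5333 w 0.061412844735008215 f [-1.6 -0.   0.6]
delta [0.0351 0.0008 0.0016] ang [-0.0003  0.      0.0006]
```

View pics/c3.png

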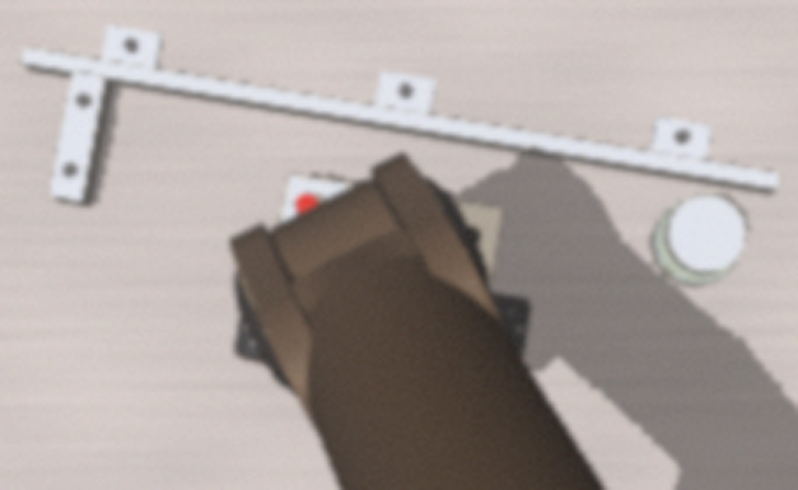

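The rack is now roughly parallel to the fence: its far edge runs (288,177) to (500,207), with the gripper behind it. I'll push 32 mm further, back off, and go round to its right end.

Call:
servo_tool(
  series=[
    {"delta_pos":[0.005,0,0],"angular":[0,0,0],"hand":0.7},
    {"delta_pos":[0.01,0,0],"angular":[0,0,0],"hand":0.7},
    {"delta_pos":[0.015,0,0],"angular":[0,0,0],"hand":0.7},
    {"delta_pos":[0.02,0,0],"angular":[0,0,0],"hand":0.7},
    {"delta_pos":[0.025,0,0],"angular":[0,0,0],"hand":0.7},
    {"delta_pos":[0.029,0,0],"angular":[0,0,0],"hand":0.7},
    {"delta_pos":[0.032,0,0],"angular":[0,0,0],"hand":0.7},
    {"delta_pos":[0.032,0,0],"angular":[0,0,0],"hand":0.7},
  ],
)

```text
clock: 4.25
tcp_pos: [0.5697, 0.02, 0.0197]
tcp_rot: [-3.141, -0.001, -0.172]
contact_force: [0.2, 0.4, -0.8]
gripper_width: 0.0614
grip_force: 0.0
```

Call:
servo_tool(
  series=[
    {"delta_pos":[-0.02,0,0],"angular":[0,0,0],"hand":0.7},
    {"delta_pos":[-0.05,0,0],"angular":[0,0,0],"hand":0.7},
    {"delta_pos":[-0.08,0,0],"angular":[0,0,0],"hand":0.7},
    {"delta_pos":[-0.08,0,-0.04],"angular":[0,0,0],"hand":0.7},
    {"delta_pos":[-0.08,0,-0.08],"angular":[0,0,0],"hand":0.7},
    {"delta_pos":[-0.08,0,-0.12],"angular":[0,0,0],"hand":0.7},
    {"delta_pos":[-0.08,0.03,-0.14],"angular":[0,0,0],"hand":0.5},
    {"delta_pos":[-0.08,0.06,-0.14],"angular":[0,0,0],"hand":0.5},
  ],
)

```text
clock: 4.92
tcp_pos: [0.4832, -0.0241, 0.1651]
tcp_rot: [-3.14, -0.01, -0.168]
contact_force: [1.3, -1.2, -0.2]
gripper_width: 0.0513
grip_force: 0.0
```

Call:
servo_tool(
  series=[
    {"delta_pos":[0,0.04,0],"angular":[0,0,-0.15],"hand":0.5},
    {"delta_pos":[0,0.08,0],"angular":[0,0,-0.3],"hand":0.5},
    {"delta_pos":[0,0.12,0],"angular":[0,0,-0.45],"hand":0.5},
    {"delta_pos":[0,0.13,0],"angular":[0,0,-0.6],"hand":0.5},
    {"delta_pos":[0,0.13,0],"angular":[0,0,-0.75],"hand":0.5},
    {"delta_pos":[0,0.13,0],"angular":[0,0,-0.9],"hand":0.5},
    {"delta_pos":[0,0.13,0],"angular":[0,0,-1.0],"hand":0.5},
    {"delta_pos":[0,0.13,0],"angular":[0,0,-1.0],"hand":0.5},
  ],
)

```text
clock: 5.58
tcp_pos: [0.4578, -0.1538, 0.16]
tcp_rot: [3.14, -0.001, 0.617]
contact_force: [-0.8, 0.2, 0.5]
gripper_width: 0.0441
grip_force: 0.0
```

```bash
python3 -c "
from h import *
go(-.06,-.13,.15,np.pi/2); print(robot.sense()['q'])
crop('top','c4.png',130,90,228,140,3.5)"
```

```text
F now [-0.1982 -0.2074  0.16  ] yawF 0.7886 t 5.5833 w 0.04405722467084907 f [-0.8  0.2  0.5]
delta [0.1523 0.0435 0.0102] ang [ 1.800e-03 -5.000e-04 -9.959e-01]
[ 0.73820764  0.30205854 -0.61167771  1.9747801   0.21557691  0.92687168
 -0.93653956]
```

View pics/c4.png

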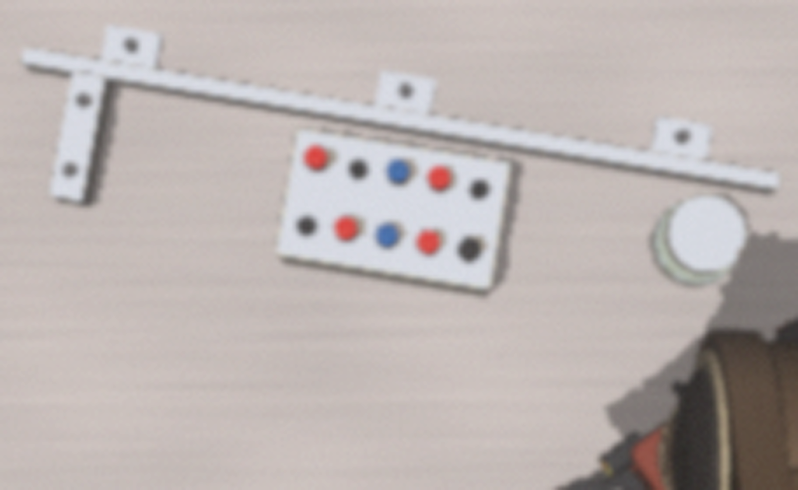

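The rack lies nearly parallel to the fence with a small gap; its corners are at (299,131), (514,160), (493,291) and (280,257).

```bash
cat >> h.py <<'E'
def rackF(ps):
    P=[wc(p,130,90,3.5,.05) for p in ps]; r=rect(P); print("rackF",(RF.T@(r[0]-M)).round(4),"yawF",round(r[1]-YF,4),"dims",r[2],r[3])
E
python3 -c "
from h import *
rackF([(299,131),(514,160),(493,291),(280,257)])"
```

```text
rackF [-0.0614 -0.0094] yawF 0.0169 dims 0.14793591334095232 0.0896271646909583
```

Call:
servo_tool(
  series=[
    {"delta_pos":[0.04,0.008,0],"angular":[0,0,-0.15],"hand":0.5},
    {"delta_pos":[0.08,0.016,0],"angular":[0,0,-0.3],"hand":0.5},
    {"delta_pos":[0.115,0.024,0],"angular":[0,0,-0.45],"hand":0.5},
    {"delta_pos":[0.14,0.029,0],"angular":[0,0,-0.6],"hand":0.5},
    {"delta_pos":[0.155,0.0315,0],"angular":[0,0,-0.75],"hand":0.5},
    {"delta_pos":[0.1615,0.0315,0],"angular":[0,0,-0.9],"hand":0.5},
    {"delta_pos":[0.1615,0.0315,0],"angular":[0,0,-0.996],"hand":0.5},
    {"delta_pos":[0.1615,0.0315,0],"angular":[0,0,-0.996],"hand":0.5},
  ],
)

```text
clock: 6.3
tcp_pos: [0.608, -0.0853, 0.1593]
tcp_rot: [-3.141, -0.001, 1.397]
contact_force: [-0.4, 0.1, -0.7]
gripper_width: 0.044
grip_force: 0.0
```

```bash
python3 -c "
from h import *
go(-.062,-.115,.02,np.pi/2)"
```

```text
F now [-0.0618 -0.1142  0.1593] yawF 1.5691 t 6.3 w 0.04395310494457165 f [-0.4  0.1 -0.7]
delta [-9.000e-04 -1.000e-04  1.393e-01] ang [-0.0002 -0.0007 -0.0022]
```

Call:
servo_tool(
  series=[
    {"delta_pos":[-0.002,0,0.035],"angular":[0,0,-0.002],"hand":0.5},
    {"delta_pos":[-0.002,0,0.065],"angular":[0,0,-0.002],"hand":0.5},
    {"delta_pos":[-0.002,0,0.09],"angular":[0,0,-0.002],"hand":0.5},
    {"delta_pos":[-0.002,0,0.11],"angular":[0,0,-0.002],"hand":0.5},
    {"delta_pos":[-0.002,0,0.125],"angular":[0,0,-0.002],"hand":0.5},
    {"delta_pos":[-0.002,0,0.135],"angular":[0,0,-0.002],"hand":0.5},
    {"delta_pos":[-0.002,0,0.139],"angular":[0,0,-0.002],"hand":0.5},
    {"delta_pos":[-0.002,0,0.139],"angular":[0,0,-0.002],"hand":0.5},
  ],
)

```text
clock: 6.97
tcp_pos: [0.6072, -0.088, 0.0204]
tcp_rot: [-3.141, 0.0, 1.396]
contact_force: [-0.3, -0.6, 0.6]
gripper_width: 0.044
grip_force: 0.0
```

Call:
servo_tool(
  series=[
    {"delta_pos":[0.008,0,0],"angular":[0,0,0],"hand":0.5},
    {"delta_pos":[0.016,0,0],"angular":[0,0,0],"hand":0.5},
    {"delta_pos":[0.022,0,0],"angular":[0,0,0],"hand":0.5},
    {"delta_pos":[0.028,0,0],"angular":[0,0,0],"hand":0.5},
    {"delta_pos":[0.034,0,0],"angular":[0,0,0],"hand":0.5},
    {"delta_pos":[0.041,0,0],"angular":[0,0,0],"hand":0.5},
    {"delta_pos":[0.048,0,0],"angular":[0,0,0],"hand":0.5},
    {"delta_pos":[0.055,0,0],"angular":[0,0,0],"hand":0.5},
  ],
)

```text
clock: 7.63
tcp_pos: [0.6169, -0.0336, 0.0208]
tcp_rot: [3.141, 0.0, 1.397]
contact_force: [-1.3, -4.7, 2.8]
gripper_width: 0.044
grip_force: 1.8
```

Call:
servo_tool(
  series=[
    {"delta_pos":[0.007,0,0],"angular":[0,0,0],"hand":0.5},
    {"delta_pos":[0.014,0,0],"angular":[0,0,0],"hand":0.5},
    {"delta_pos":[0.021,0,0],"angular":[0,0,0],"hand":0.5},
    {"delta_pos":[0.028,0,0],"angular":[0,0,0],"hand":0.5},
    {"delta_pos":[0.035,0,0],"angular":[0,0,0],"hand":0.5},
    {"delta_pos":[0.042,0,0],"angular":[0,0,0],"hand":0.5},
    {"delta_pos":[0.049,0,0],"angular":[0,0,0],"hand":0.5},
    {"delta_pos":[0.056,0,0],"angular":[0,0,0],"hand":0.5},
  ],
)

```text
clock: 8.3
tcp_pos: [0.6264, 0.022, 0.0206]
tcp_rot: [-3.141, 0.0, 1.397]
contact_force: [-1.0, -3.5, 3.2]
gripper_width: 0.0439
grip_force: 1.8
```

```bash
python3 -c "
from h import *
go(-.062,.048,.02,np.pi/2)
crop('top','c5.png',130,90,228,140,3.5)"
```

```text
F now [-0.0621 -0.0053  0.0206] yawF 1.5693 t 8.3 w 0.0438735537024528 f [-1.  -3.5  3.2]
delta [0.0533 0.     0.0006] ang [-0.0002  0.     -0.0019]
```

View pics/c5.png

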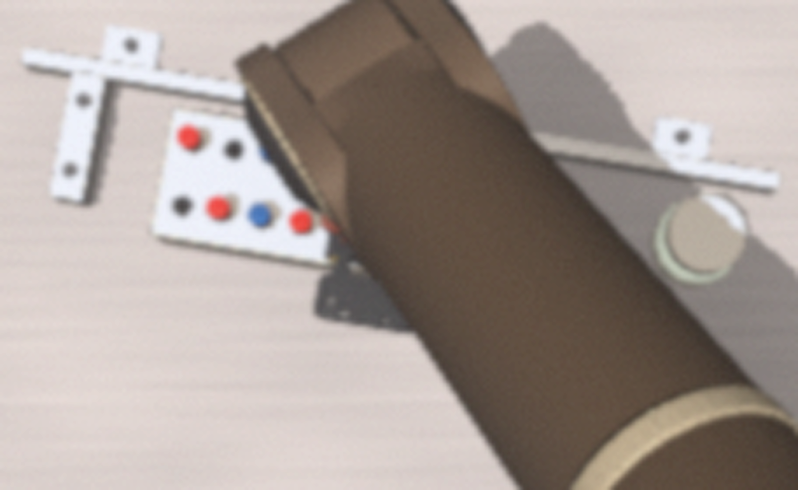

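The rack slides straight to the left along the fence; its left end, (174,112) to (154,237), is about 50 mm short of the stop. I'll push on, more slowly near the end.

Call:
servo_tool(
  series=[
    {"delta_pos":[0.007,0,0],"angular":[0,0,0],"hand":0.5},
    {"delta_pos":[0.014,0,0],"angular":[0,0,0],"hand":0.5},
    {"delta_pos":[0.021,0,0],"angular":[0,0,0],"hand":0.5},
    {"delta_pos":[0.028,0,0],"angular":[0,0,0],"hand":0.5},
    {"delta_pos":[0.034,0,0],"angular":[0,0,0],"hand":0.5},
    {"delta_pos":[0.039,0,0],"angular":[0,0,0],"hand":0.5},
    {"delta_pos":[0.043,0,0],"angular":[0,0,0],"hand":0.5},
    {"delta_pos":[0.046,0,0],"angular":[0,0,0],"hand":0.5},
  ],
)

```text
clock: 9.02
tcp_pos: [0.6342, 0.0674, 0.0205]
tcp_rot: [-3.141, -0.0, 1.398]
contact_force: [-0.8, -0.9, -1.0]
gripper_width: 0.0439
grip_force: 0.9
```

Call:
servo_tool(
  series=[
    {"delta_pos":[0.002,0,0],"angular":[0,0,0],"hand":0.5},
    {"delta_pos":[0.003,0,0],"angular":[0,0,0],"hand":0.5},
    {"delta_pos":[0.004,0,0],"angular":[0,0,0],"hand":0.5},
    {"delta_pos":[0.005,0,0],"angular":[0,0,0],"hand":0.5},
  ],
)

```text
clock: 9.35
tcp_pos: [0.6351, 0.0712, 0.0206]
tcp_rot: [-3.141, 0.0, 1.397]
contact_force: [-0.3, -1.6, -1.3]
gripper_width: 0.0436
grip_force: 0.8
```

Call:
servo_tool(
  series=[
    {"delta_pos":[0.001,0,0],"angular":[0,0,0],"hand":0.5},
    {"delta_pos":[0.002,0,0],"angular":[0,0,0],"hand":0.5},
  ],
)

```text
clock: 9.52
tcp_pos: [0.6356, 0.0733, 0.0206]
tcp_rot: [3.141, 0.0, 1.397]
contact_force: [-1.3, -1.8, -1.1]
gripper_width: 0.0439
grip_force: 0.8
```

Call:
servo_tool(
  series=[
    {"delta_pos":[0.001,0,0],"angular":[0,0,0],"hand":0.5},
    {"delta_pos":[0.002,0,0],"angular":[0,0,0],"hand":0.5},
  ],
)

```text
clock: 9.68
tcp_pos: [0.6359, 0.0754, 0.0207]
tcp_rot: [3.141, -0.0, 1.397]
contact_force: [0.2, -1.2, -0.9]
gripper_width: 0.044
grip_force: 0.8
```

Call:
servo_tool(
  series=[
    {"delta_pos":[0.001,0,0],"angular":[0,0,0],"hand":0.5},
    {"delta_pos":[0.002,0,0],"angular":[0,0,0],"hand":0.5},
  ],
)

```text
clock: 9.85
tcp_pos: [0.6359, 0.0758, 0.0207]
tcp_rot: [-3.141, 0.003, 1.396]
contact_force: [-3.2, -9.0, 3.8]
gripper_width: 0.0442
grip_force: 4.1
```

```bash
python3 -c "
from h import *
go(-.062,.048,.02,np.pi/2)"
```

```text
F now [-0.0619  0.0493  0.0207] yawF 1.5685 t 9.85 w 0.044213295707730374 f [-3.2 -9.   3.8]
delta [-0.0013 -0.0001  0.0007] ang [-0.0006  0.0033 -0.0029]
```

The rack met the stop at 9 N. I'll back off, rise, turn and go behind the near face for the final push.

Call:
servo_tool(
  series=[
    {"delta_pos":[-0.01,0,0],"angular":[0,0,0],"hand":0.5},
    {"delta_pos":[-0.035,0,0],"angular":[0,0,0],"hand":0.5},
    {"delta_pos":[-0.06,0,0],"angular":[0,0,0],"hand":0.5},
    {"delta_pos":[-0.06,0,-0.04],"angular":[0,0,0],"hand":0.5},
    {"delta_pos":[-0.06,0,-0.08],"angular":[0,0,0],"hand":0.5},
    {"delta_pos":[-0.06,0,-0.12],"angular":[0,0,0],"hand":0.5},
    {"delta_pos":[-0.06,-0.03,-0.14],"angular":[0,0,0],"hand":0.7},
    {"delta_pos":[-0.06,-0.06,-0.14],"angular":[0,0,0],"hand":0.7},
  ],
)

```text
clock: 10.52
tcp_pos: [0.5698, 0.0301, 0.1657]
tcp_rot: [3.133, -0.004, 1.397]
contact_force: [0.0, 1.4, -0.5]
gripper_width: 0.0537
grip_force: 0.0
```

Call:
servo_tool(
  series=[
    {"delta_pos":[0,-0.02,0],"angular":[0,0,0.15],"hand":0.7},
    {"delta_pos":[0,-0.04,0],"angular":[0,0,0.3],"hand":0.7},
    {"delta_pos":[0,-0.06,0],"angular":[0,0,0.45],"hand":0.7},
    {"delta_pos":[0,-0.08,0],"angular":[0,0,0.6],"hand":0.7},
    {"delta_pos":[0,-0.09,0],"angular":[0,0,0.75],"hand":0.7},
    {"delta_pos":[0,-0.09,0],"angular":[0,0,0.9],"hand":0.7},
    {"delta_pos":[0,-0.09,0],"angular":[0,0,1.0],"hand":0.7},
    {"delta_pos":[0,-0.09,0],"angular":[0,0,1.0],"hand":0.7},
  ],
)

```text
clock: 11.18
tcp_pos: [0.4783, 0.0446, 0.1612]
tcp_rot: [3.141, -0.002, 0.609]
contact_force: [0.2, 1.0, 0.4]
gripper_width: 0.0616
grip_force: 0.0
```

```bash
python3 -c "
from h import *
go(-.155,.133,.16)
crop('top','c6.png',130,90,228,140,3.5)"
```

```text
F now [-0.2119 -0.0084  0.1612] yawF 0.781 t 11.1833 w 0.06162617632470812 f [0.2 1.  0.4]
delta [ 0.1399 -0.0604  0.0014] ang [ 2.000e-04 -2.500e-03  9.944e-01]
```

View pics/c6.png

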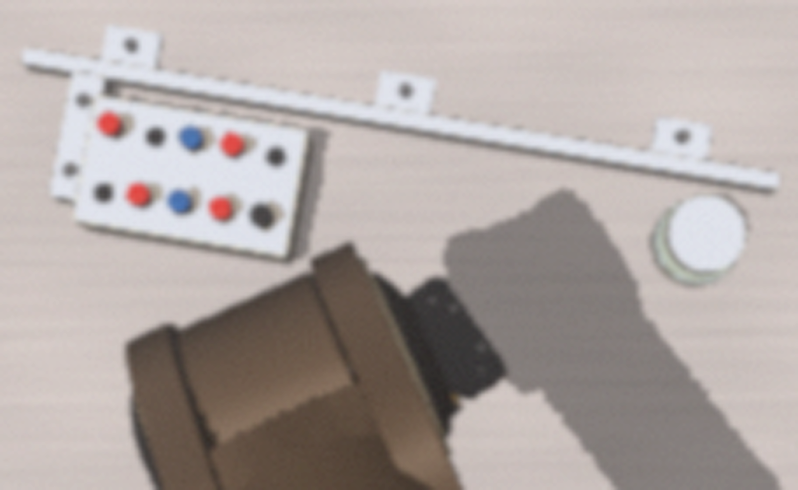

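The rack's left end, about (95,95) to (75,222), is against the stop, with a gap of about 16 mm to the fence. Next I'll move behind the near face.

Call:
servo_tool(
  series=[
    {"delta_pos":[0.035,-0.015,0],"angular":[0,0,0.15],"hand":0.7},
    {"delta_pos":[0.07,-0.03,0],"angular":[0,0,0.3],"hand":0.7},
    {"delta_pos":[0.1,-0.043,0],"angular":[0,0,0.45],"hand":0.7},
    {"delta_pos":[0.125,-0.054,0],"angular":[0,0,0.6],"hand":0.7},
    {"delta_pos":[0.14,-0.06,0],"angular":[0,0,0.75],"hand":0.7},
    {"delta_pos":[0.14,-0.06,0],"angular":[0,0,0.9],"hand":0.7},
    {"delta_pos":[0.14,-0.06,0],"angular":[0,0,0.994],"hand":0.7},
    {"delta_pos":[0.14,-0.06,0],"angular":[0,0,0.994],"hand":0.7},
  ],
)

```text
clock: 11.9
tcp_pos: [0.5583, 0.1746, 0.1603]
tcp_rot: [-3.141, 0.0, -0.168]
contact_force: [-0.7, 0.5, -0.2]
gripper_width: 0.0615
grip_force: 0.0
```

```bash
python3 -c "
from h import *
go(-.155,.133,.02)"
```

```text
F now [-0.1554  0.1334  0.1603] yawF 0.004 t 11.9 w 0.06146209397076124 f [-0.7  0.5 -0.2]
delta [0.0004 0.0004 0.1403] ang [-0.0006  0.0005  0.0051]
```

Call:
servo_tool(
  series=[
    {"delta_pos":[0,0,0.035],"angular":[0,0,0.005],"hand":0.7},
    {"delta_pos":[0,0,0.065],"angular":[0,0,0.005],"hand":0.7},
    {"delta_pos":[0,0,0.09],"angular":[0,0,0.005],"hand":0.7},
    {"delta_pos":[0,0,0.11],"angular":[0,0,0.005],"hand":0.7},
    {"delta_pos":[0,0,0.125],"angular":[0,0,0.005],"hand":0.7},
    {"delta_pos":[0,0,0.135],"angular":[0,0,0.005],"hand":0.7},
    {"delta_pos":[0,0,0.14],"angular":[0,0,0.005],"hand":0.7},
    {"delta_pos":[0,0,0.14],"angular":[0,0,0.005],"hand":0.7},
  ],
)

```text
clock: 12.57
tcp_pos: [0.5578, 0.1735, 0.0199]
tcp_rot: [3.141, 0.001, -0.171]
contact_force: [0.3, -0.0, 0.4]
gripper_width: 0.0614
grip_force: 0.0
```

Call:
servo_tool(
  series=[
    {"delta_pos":[0.008,0,0],"angular":[0,0,0],"hand":0.7},
    {"delta_pos":[0.016,0,0],"angular":[0,0,0],"hand":0.7},
    {"delta_pos":[0.024,0,0],"angular":[0,0,0],"hand":0.7},
    {"delta_pos":[0.03,0,0],"angular":[0,0,0],"hand":0.7},
    {"delta_pos":[0.036,0,0],"angular":[0,0,0],"hand":0.7},
    {"delta_pos":[0.041,0,0],"angular":[0,0,0],"hand":0.7},
    {"delta_pos":[0.045,0,0],"angular":[0,0,0],"hand":0.7},
    {"delta_pos":[0.048,0,0],"angular":[0,0,0],"hand":0.7},
  ],
)

```text
clock: 13.23
tcp_pos: [0.6052, 0.1655, 0.0205]
tcp_rot: [3.141, 0.001, -0.173]
contact_force: [-4.6, -0.5, 3.0]
gripper_width: 0.0615
grip_force: 2.1
```

Call:
servo_tool(
  series=[
    {"delta_pos":[0.001,0,0],"angular":[0,0,0],"hand":0.7},
    {"delta_pos":[0.002,0,0],"angular":[0,0,0],"hand":0.7},
    {"delta_pos":[0.003,0,0],"angular":[0,0,0],"hand":0.7},
  ],
)

```text
clock: 13.48
tcp_pos: [0.608, 0.165, 0.0205]
tcp_rot: [3.141, 0.001, -0.172]
contact_force: [-3.7, -0.7, 2.0]
gripper_width: 0.0612
grip_force: 1.8
```

```bash
python3 -c "
from h import *
go(-.1,.133,.02)"
```

```text
F now [-0.1047  0.1324  0.0205] yawF -0.0004 t 13.4833 w 0.06116596502037087 f [-3.7 -0.7  2. ]
delta [ 0.0047 -0.0006  0.0005] ang [ 0.0005  0.001  -0.0006]
```

Call:
servo_tool(
  series=[
    {"delta_pos":[0.001,0,0],"angular":[0,0,0],"hand":0.7},
    {"delta_pos":[0.002,0,0],"angular":[0,0,0],"hand":0.7},
    {"delta_pos":[0.003,0,0],"angular":[0,0,0],"hand":0.7},
  ],
)

```text
clock: 13.73
tcp_pos: [0.6116, 0.1644, 0.0205]
tcp_rot: [3.142, -0.0, -0.173]
contact_force: [-2.2, 0.3, -0.2]
gripper_width: 0.0615
grip_force: 1.2
```

Call:
servo_tool(
  series=[
    {"delta_pos":[0.001,0,0],"angular":[0,0,0],"hand":0.7},
    {"delta_pos":[0.0015,0,0],"angular":[0,0,0],"hand":0.7},
  ],
)

```text
clock: 13.9
tcp_pos: [0.6118, 0.1644, 0.0205]
tcp_rot: [3.141, 0.002, -0.173]
contact_force: [-8.3, 0.2, 4.1]
gripper_width: 0.0612
grip_force: 3.9
```

```bash
python3 -c "
from h import *
go(-.1,.133,.02)"
```

```text
F now [-0.1008  0.1325  0.0205] yawF -0.0008 t 13.9 w 0.06121644319311118 f [-8.3  0.2  4.1]
delta [ 0.0008 -0.0005  0.0005] ang [ 0.0008  0.0027 -0.001 ]
```

Call:
servo_tool(
  series=[
    {"delta_pos":[0.0005,0,0],"angular":[0,0,0],"hand":0.7},
    {"delta_pos":[0.001,0,0],"angular":[0,0,0],"hand":0.7},
    {"delta_pos":[0.001,0,0],"angular":[0,0,0],"hand":0.7},
  ],
)

```text
clock: 14.15
tcp_pos: [0.6119, 0.1644, 0.0205]
tcp_rot: [3.141, 0.004, -0.173]
contact_force: [-9.6, -0.1, 5.2]
gripper_width: 0.0612
grip_force: 4.8
```

Call:
servo_tool(
  series=[
    {"delta_pos":[-0.01,0,0],"angular":[0,0,0],"hand":0.7},
    {"delta_pos":[-0.04,0,0],"angular":[0,0,0],"hand":0.7},
    {"delta_pos":[-0.08,0,0],"angular":[0,0,0],"hand":0.7},
    {"delta_pos":[-0.09,0,-0.04],"angular":[0,0,0],"hand":0.7},
    {"delta_pos":[-0.1,0,-0.08],"angular":[0,0,0],"hand":0.7},
    {"delta_pos":[-0.12,0.02,-0.12],"angular":[0,0,0],"hand":0.7},
    {"delta_pos":[-0.13,0.06,-0.14],"angular":[0,0,0],"hand":0.7},
    {"delta_pos":[-0.13,0.1,-0.14],"angular":[0,0,0],"hand":0.7},
  ],
)

```text
clock: 14.82
tcp_pos: [0.4713, 0.0976, 0.1641]
tcp_rot: [-3.138, -0.008, -0.167]
contact_force: [0.8, -0.5, 0.2]
gripper_width: 0.0614
grip_force: 0.0
```

```bash
python3 -c "
from h import *
go(-.0,.0,.16)
crop('top','c7.png',135,95,100,75,8)
crop('scene','c8.png',280,130,100,75,8)"
```

```text
F now [-0.2279  0.0426  0.1641] yawF 0.005 t 14.8167 w 0.06143780649828476 f [ 0.8 -0.5  0.2]
delta [0.2276 0.0438 0.0058] ang [-0.0045 -0.0103  0.0064]
```

View pics/c7.png

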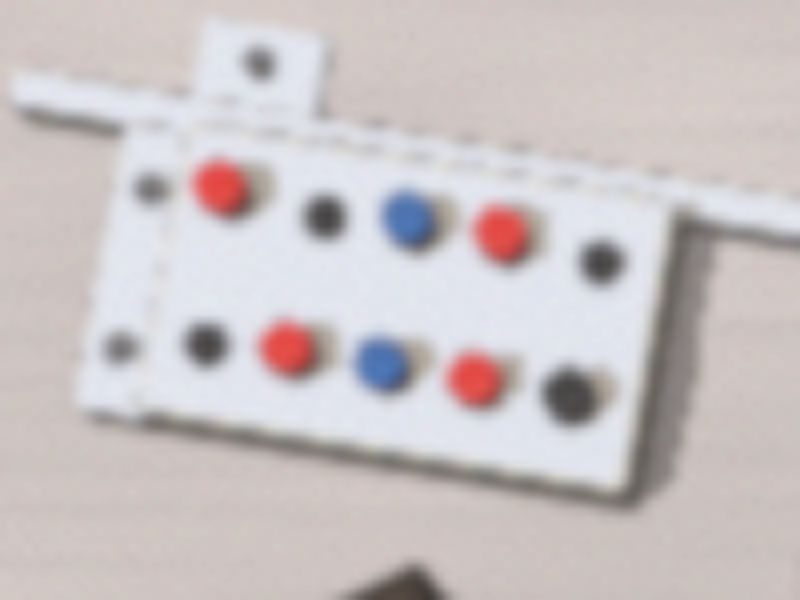

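View pics/c8.png

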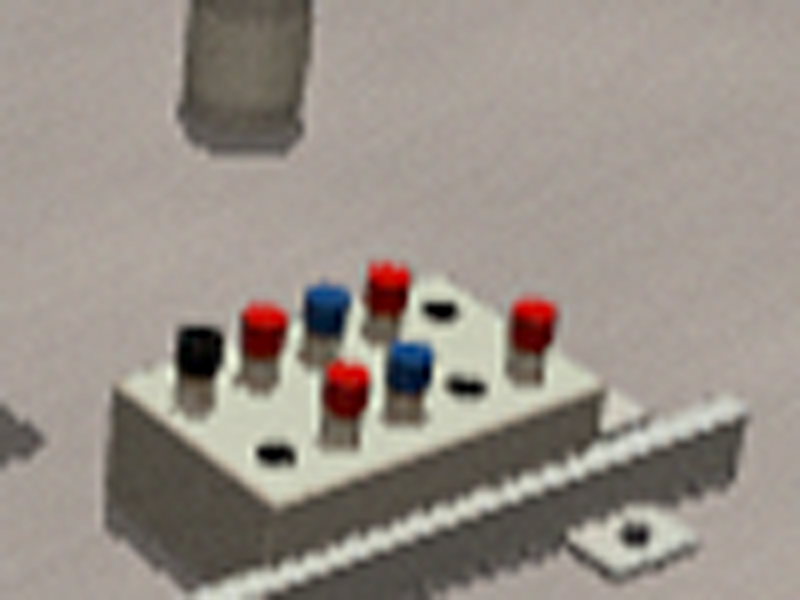

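The top view shows the rack in the corner, its corners at (186,128), (670,206), (626,490) and (143,412). The scene view shows its far face along the fence.

```bash
python3 -c "
from h import *
P=[wc(p,135,95,8,.05) for p in[(186,128),(670,206),(626,490),(143,412)]]
for p in P: print((RF.T@(p-M)).round(4))
r=rect(P);print(RF.T@(r[0]-M),r[1]-YF,r[2:])"
```

```text
[-0.0015  0.2088]
[-0.0012  0.0607]
[-0.0882  0.0591]
[-0.0886  0.206 ]
[-0.04487952  0.13364866] 0.0026235664152789717 (np.float64(0.14749378706216779), np.float64(0.08708212516731752))
```

```bash
python3 -c "
from cell import robot
print(robot.hand_in())"
```

```text
the job is handed in; nothing more can be done
None
```

I pushed the rack into the loading corner and handed the job in at about 15 s. By the last top view, its long side is flat on the fence and its end is on the stop, to within about 1–2 mm, and the gripper is clear of everything.

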